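# Open the light-box shutter on a laid-in sample tube and hold it at the mark

## Task

Lay the blue-capped sample tube gently into the two V rests on the light box, level, with the middle of its glass body between the rests, and let go of it. Then take the blue handle of the spring-return shutter, pull it out until the black pointer stands within the red mark on the scale, and keep it there: finish while still holding the handle, since the spring shuts it again if you let go. Leave the other things on the desk where they are.

Things in the scene. Friction and masses are not known exactly. Their poses are not given: they have to be found in the camera images.
- tube: Sample tube with a blue cap, 101 mm long, 15 g, lying on the desk at the left at the start. Origin: centre of its round bottom end; its own z axis runs along the tube to the cap. Glass body 13 mm in diameter from 0 to 80 mm, cap 16.6 mm in diameter from 80 to 101 mm.
- tube_mid (a point): Middle of the tube's glass body, on its axis, 40 mm from the bottom end: the place to grasp it (13 mm across).
- light_box: Grey light box fixed to the desk at the right; origin on the desk under the housing's middle; x axis points away from the handle, z up. Housing 120 (x) by 90 (y) by 31 mm high; from x = -60 to -181 mm a flat tongue 90 mm wide runs out under the handle, with a white scale rail, 21 mm high, on its -y side (the robot's side).
- cradle (a point): Where tube_mid belongs: midway between the two aluminium V rests, on the axis of a tube lying in them, 64 mm above the desk; axes as the light box. The rests, 8 mm thick, stand at 25 mm to either side along x (42 mm clear between); bottom of the 90 degree V 55 mm, tops 68 mm above the desk, mouth 25 mm wide. The tube lies along x; either end may hold the cap.
- shutter (a joint): Pull of the shutter out of the light box (m): 0 shut, 0.065 at the stop. A spring pulls it shut with 3.6 N at 0, rising 1.2 N per cm.
- handle (a point): Middle of the shutter's blue handle, 51 mm above the desk; axes as the light box, moves with the shutter along the light box's -x. The handle is an upright tab 10 mm thick (x), 30 mm wide (y), 24 to 78 mm above the desk, 40 mm in front of the housing when shut, on a flat steel bar (top at 26 mm).
- pointer (a point): Tip region of the thin black pointer (2.5 mm wide) that reaches from the handle's foot over the white scale rail, 34 mm to the -y side of the handle; moves with the shutter.
- red_mark: Red mark on the white scale rail, 10 mm long along the pull and 22 mm wide, fixed for the run; origin at its middle, axes as the light box. It lies 25 to 55 mm further out than the pointer of the shut shutter.
- green_dropper: White dropper bottle with green tip, 27x27x78 mm, bystander.
- glue: Yellow glue stick, 26x26x80 mm, bystander.
- tape: Roll of tape, 74x74x19 mm, bystander.
- pad: White notepad with a red head strip, 149x106x12 mm, bystander.
- waste_bucket: Big orange bucket fixed between the tube's place and the light box: 265 mm wide, 221 mm tall; origin on the desk at its middle. Carry past it above or on the robot's side. A monitor stands behind the light box: its screen's face is 85 mm farther ahead (world x) than this origin, 170 to 630 mm to its right, 110 to 380 mm above the desk; swing the hand clear of it.

How it is judged:
On the way, in this order (a step that is already met when the one before it is completed fails the run):
1. the tube lies in both V rests, let go, with the shutter still shut (x of tube_mid in the frame of cradle between -0.01 and 0.01 m and y of tube_mid in the frame of cradle between -0.004 and 0.004 m and z of tube_mid in the frame of cradle between -0.004 and 0.004 m and angle between the z axis of tube and the x axis of light_box, either way round below 0.1 rad and contact force between the fingers and tube below 0.1 N and linear speed of tube below 0.02 m/s and value of joint shutter below 0.008 m), for 0.2 s.
2. the fingers pull the shutter out until the pointer stands within the red mark (x of pointer in the frame of red_mark between -0.005 and 0.005 m and contact force between the fingers and shutter above 2 N), for 0.3 s.
At the end, for the whole second after the job is handed in: Pointer within the red mark (5 mm of its middle), still, fingers on the handle with over 2 N; tube untouched in both V rests: its body's middle within 10 mm along, 4 mm across and in height of the point between them, axis within 0.1 rad (all of step 2 and velocity of joint shutter between -0.01 and 0.01 m/s and x of tube_mid in the frame of cradle between -0.01 and 0.01 m and y of tube_mid in the frame of cradle between -0.004 and 0.004 m and z of tube_mid in the frame of cradle between -0.004 and 0.004 m and angle between the z axis of tube and the x axis of light_box, either way round below 0.1 rad and contact force between the fingers and tube below 0.1 N and linear speed of tube below 0.02 m/s); the arm keeps its last pose, push and grip.
It fails at once if the tube is dropped (moves faster than 0.6 m/s while the fingers do not touch it) (linear speed of tube above 0.6 m/s and contact force between the fingers and tube below 0.02 N).
It fails at once if a bystander is moved more than 30 mm (distance of any of green_dropper, glue, tape, pad from where it was at the start of the episode above 0.03 m).
It also fails if it takes over 53 s, if anything falls off the work surface, if the arm or the gripper's body presses on something with over 40 N, if the wrist force passes 120 N, or if a joint passes its speed limit or range.

## Robot

A 6-joint arm with a two-finger parallel gripper is mounted at the origin on a cart in front of the work surface, level with it; the furniture and walls round the work are solid. World frame = base frame: x ahead of the robot, y to its left, z up, the work surface at z = 0. Lengths are in m, angles in rad, forces in N, time in s.
With the tool pointing down it reaches from about 0.25 to 0.775 m from the base axis. Payload 4 kg.
Tool frame: the origin (TCP) lies on the centre line of the jaws, within the pads' length; the fingertips stand 25 mm ahead of it and the grasp point (between the pads) lies 6 mm ahead of it; z points along the fingers, y is the line along which they close (so a half turn about z gives the same grasp; the last joint's range is limited). The gripper opens to 94 mm and grips with 3 to 60 N. Pads are 16 mm wide; open, the fingers measure 119 mm over their backs; the gripper's body (75 mm by 177 mm) begins 78 mm behind the grasp point.
Start: joints at [-1.325, 0.087, 1.371, -0, 1.684, -0.103], TCP at [0.188, -0.517, 0.192] pointing down, gripper open.
Joint ranges: [-3.1, 3.1], [-0.76, 2.03], [0.27, 2.55], [-1.08, 4.22], [0.17, 2.65], [-2.57, 2.57]. Speed limits (rad/s): [2.79, 2.79, 3.14, 3.14, 3.14, 3.14].

## Interface

Orientations are given as [roll, pitch, yaw] about the fixed x, y, z axes, in that order (R = Rz(yaw) Ry(pitch) Rx(roll)).
In Python, from bench import robot, imaging gives the robot as it stands. The module is installed in compiled form; this text tells all that it offers.
- The arm moves only by the tool drive_tool, never from a script. Its argument "series" is a list of rows, each a list of 3 entries, a list of its own where there are three numbers: the finger opening in m, from 0 to 0.094, then the shift along the tool's x, y, z in m, then the turn, a rotation vector about the tool's x, y, z in rad. A call has 1 to 5 rows; each row is the pose to reach, as a shift and turn from the pose commanded when the call began, along the tool's axes at that moment; what a row does not reach only later rows make up. A row lasts 1/8 s, in which the tool goes at most 62.5 mm and 10.7 degrees, less where a joint would pass 70% of its speed; a pose out of reach is approached as far as the arm can. A call with a gripper value outside its range is refused whole. The fingers move at their own pace and stop on an object; the grip force is fixed at half the most. Time passes only in rows, so rows that repeat a pose let the fingers close. It gives the time, the measured TCP pose, the force, the opening and the grip force at its end, in the units of the state.
- robot.get_obs(): the state, without advancing time (a new reading comes with each control period).
- imaging.snapshot(name): name is "side" or "top"; returns the picture (400x640x3 uint8, red, green, blue); there is no depth.
- imaging.get_calibration(name): a dict with "intrinsics" (3x3 intrinsics, pixels), "position" and "rotation" of the camera in the world. Camera axes: x right, y up, looking along -z (the intrinsics and any distortion apply to the point x, -y, -z); pixel columns grow to the right and rows downward; lengths in m; the calibration is good to about 2 mm. A picture is of the moment at which its call begins. get_calibration takes no time and is no camera call.
- robot.close_job(): hands the job in; it is judged then, once.
The state is a dict: "time": time; "joint_positions": joint angles; "qvel": joint speeds; "joint_torque": joint torques, N m; "tool_pos": TCP position; "ee_rot": TCP orientation; "wrist_force": force on the tool from outside, world axes, zero at the start; "wrist_torque": the same for the moment, N m; "width": finger opening in m; "finger_force": force on a finger pad.
Only numpy, scipy, OpenCV 4.12 (cv2) and the standard library are available. Lean on these libraries where they do the work, as an engineer would, in place of code of your own. Each camera call takes 0.05 s, during which the arm holds its last target. There are 200 camera calls.

## Working session

There is one attempt and no reset: what is moved stays moved. The work goes in short steps, Python scripts to look and compute and a tool call to move; the robot and the scene stay as the last step left them, time stands still between calls to the robot, and variables do not carry over. Pictures are saved under pics/ and viewed, at most 10 in all, crops included, and the job is handed in when it is done.

Besides the shell and the picture viewer there is one more tool, called after ">>>" by a JSON object that holds its "op" and its "data", one argument or row to a line. drive_tool: Moves the arm, as the interface text tells. Its arguments: {"type":"object","properties":{"series":{"type":"array"}},"required":["series"]}

```bash
mkdir -p pics; cat > h.py <<'E'
import numpy as np, cv2
from bench import robot, imaging
def proj(n,P):
    c=imaging.get_calibration(n);p=np.array(c['rotation']).T@(np.asarray(P,float)-np.array(c['position']));u=np.array(c['intrinsics'])@[p[0],-p[1],-p[2]];return u[:2]/u[2]
def ray(n,uv):
    c=imaging.get_calibration(n);d=np.linalg.inv(np.array(c['intrinsics']))@[uv[0],uv[1],1]
    d=np.array(c['rotation'])@[d[0],-d[1],-d[2]];return np.array(c['position']),d/np.linalg.norm(d)
def onz(n,uv,z):
    o,d=ray(n,uv);return o+d*(z-o[2])/d[2]
def tri(a,b):
    (o,d),(p,e)=ray('top',a),ray('side',b)
    s=np.linalg.lstsq(np.c_[d,-e],p-o,rcond=None)[0];A=o+d*s[0];B=p+e*s[1];return (A+B)/2,np.linalg.norm(A-B)
E
python3 - <<'E'
from h import *
for n in('top','side'):
    im=imaging.snapshot(n);cv2.imwrite(f'pics/{n}0.png',im[:,:,::-1]);c=imaging.get_calibration(n);print(c)
print(robot.get_obs())
E
```

```text
{'intrinsics': array([[365.17237702,   0.        , 328.03317411],
       [  0.        , 365.17237702, 198.35121207],
       [  0.        ,   0.        ,   1.        ]]), 'position': array([ 0.30873834, -0.02049286,  1.12352995]), 'rotation': array([ 0.16512782, -0.01480474, -1.56033529])}
{'intrinsics': array([[466.78286973,   0.        , 327.18796183],
       [  0.        , 466.78286973, 198.48557864],
       [  0.        ,   0.        ,   1.        ]]), 'position': array([0.14805183, 0.99500535, 1.0023771 ]), 'rotation': array([ 8.63262760e-01, -2.45008571e-03, -2.81287220e+00])}
{'time': 0.1, 'joint_positions': array([-1.32509074e+00,  8.78950331e-02,  1.37208354e+00, -1.80930653e-05,
        1.68362259e+00, -1.03121735e-01]), 'qvel': array([-7.16565813e-04, -1.15948799e-03, -3.99137927e-03,  7.53708345e-05,
        6.98365025e-04,  6.43943954e-04]), 'joint_torque': array([ 1.80893410e-03, -3.41250730e+01, -3.03301728e+01,  7.19292602e-02,
        3.04437010e-02, -9.37657478e-05]), 'tool_pos': array([ 0.18783761, -0.51637162,  0.19052358]), 'ee_rot': array([-3.13959297e+00, -1.88867152e-04,  3.48825116e-01]), 'wrist_force': array([0.14723329, 0.13016813, 0.38922026]), 'wrist_torque': array([-0.01305984,  0.07126146, -0.03778409]), 'finger_force': 0.0, 'width': 0.09370258200812799}
```

View pics/top0.png

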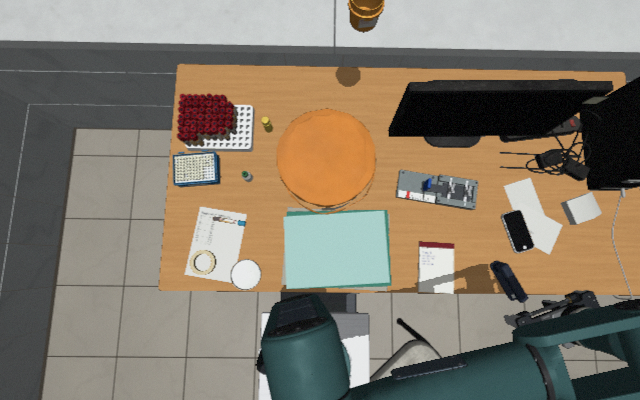

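View pics/side0.png

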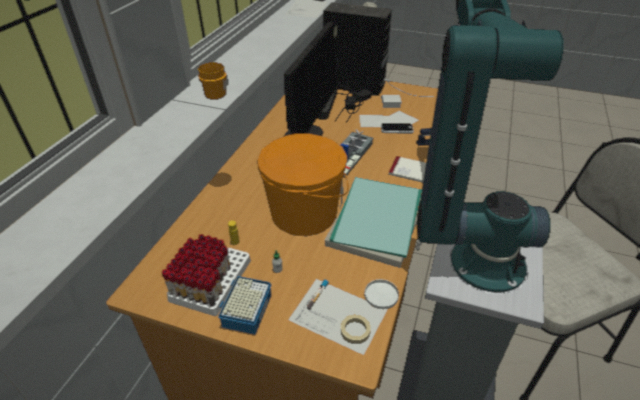

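The top view shows the tube near (228,219), the light box near (437,189) and the bucket at (327,158). In the side view the tube is at (318,294), and the light box at (355,150) is partly hidden by the bucket. I'll zoom in on both.

```bash
sed -i 's/^import numpy.*/&\nfrom scipy.spatial.transform import Rotation as Ro/; s/np.array(c\[.rotation.\])/Ro.from_euler("xyz",c["rotation"]).as_matrix()/g' h.py
python3 - <<'E'
from h import *
t=cv2.imread('pics/top0.png');s=cv2.imread('pics/side0.png')
def cr(im,x,y,w,h,W,H): return cv2.resize(im[y:y+h,x:x+w],(W,H),interpolation=cv2.INTER_CUBIC)
a=cr(t,390,160,100,56,800,448)
b=np.hstack([cr(t,195,200,60,40,400,267)[:150*2],cr(s,295,270,60,40,400,267)])
c=cr(s,325,125,60,55,400,366)
cv2.imwrite('pics/c1.png',np.vstack([a[:330],b])[:600]);cv2.imwrite('pics/c2.png',c)
print('bucket',onz('top',(327,158),.22))
for im,n,(x0,y0,x1,y1) in((t,'top',(200,205,255,240)),(s,'side',(300,270,345,315)),(t,'top',(395,165,485,212)),(s,'side',(325,125,385,180))):
    h=cv2.cvtColor(im,cv2.COLOR_BGR2HSV)[y0:y1,x0:x1]
    for nm,m in(('blue',cv2.inRange(h,(95,120,50),(130,255,255))),('red',cv2.inRange(h,(0,130,80),(6,255,255))|cv2.inRange(h,(172,130,80),(180,255,255)))):
        k,l,st,ce=cv2.connectedComponentsWithStats(m)
        for i in range(1,k):
            if st[i,4]>2: print(n,nm,st[i,:]+[x0,y0,0,0,0],ce[i]+[x0,y0],onz(n,ce[i]+[x0,y0],.01))
E
```

```text
bucket [ 0.56395935 -0.0285603   0.22      ]
top blue [238 220   7   6  29] [241.13793103 222.44827586] [0.41662174 0.22898944 0.01      ]
side blue [322 280   6   6  20] [324.6  282.75] [0.41391522 0.22968591 0.01      ]
top blue [423 178   9  13  69] [427.04347826 184.46376812] [ 0.54246833 -0.34391724  0.01      ]
top red [406 191   3   7  14] [407.42857143 194.42857143] [ 0.51003196 -0.28163006  0.01      ]
side blue [342 144   7  10  30] [345.43333333 147.33333333] [ 0.55094752 -0.40577461  0.01      ]
side red [346 167   3   2   4] [347.25 167.25] [ 0.50808398 -0.28860633  0.01      ]
```

View pics/c1.png

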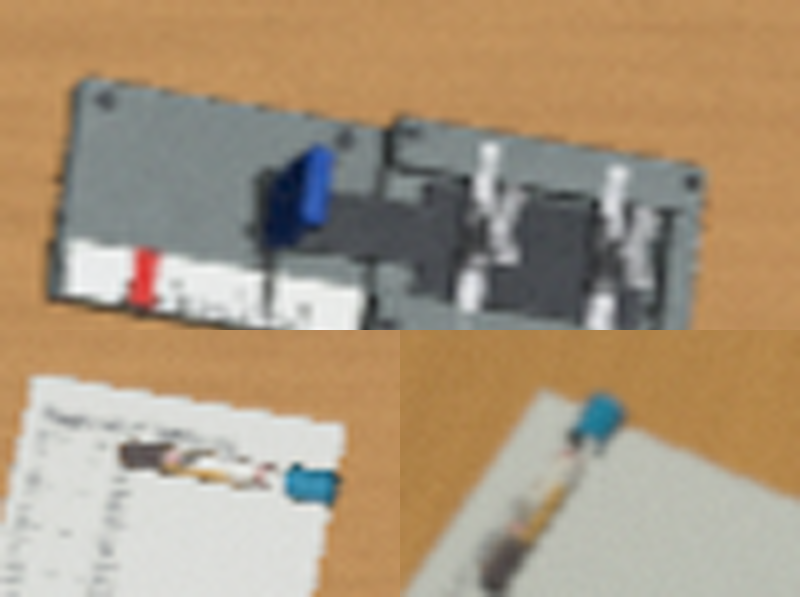

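View pics/c2.png

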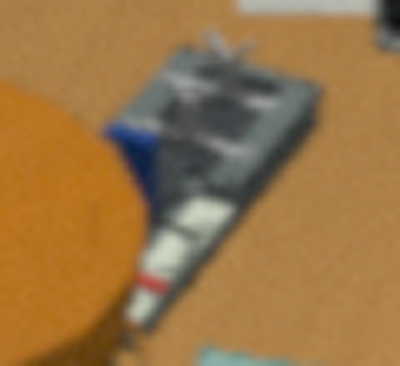

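Crop c1 shows the tube's dark bottom end at top px (213,219) and its blue cap at (241,222.5). The light-box handle top is near (430,183), the pointer near (423.5,197), the red mark near (408,195), and the rests' white prongs run (451,178)–(448.5,198) and (467,181)–(465,200). Crop c2 shows the box partly hidden by the bucket, but with the red mark and pointer visible.

```bash
python3 - <<'E'
from h import *
bt,ct=(213,218.9),(246.2,223.2); bs,cs=(308.8,307.5),(326.3,280)
print('tube bottom',tri(bt,bs),onz('top',bt,.0065)); print('cap end',tri(ct,cs),onz('top',ct,.0083)); print('capmid',tri((241.14,222.45),(324.6,282.75)))
T=lambda x,y:(390+x/8,160+y/8); S=lambda x,y:(325+x/6.667,125+y/6.667)
f=lambda n,*p,z:print(n,np.round(onz('top',T(*p),z),4))
f('tongue far-left',80,78,z=.008); f('tongue near-left',50,300,z=.008)
f('house UL',397,118,z=.031); f('house UR',705,165,z=.031)
f('rest1 far',489,145,z=.068);f('rest1 near',467,307,z=.068);f('rest2 far',618,167,z=.068);f('rest2 near',598,325,z=.068)
f('handle top',319,186,z=.078);f('pointer',269,290,z=.024);f('red',145,280,z=.021)
print('red tri',tri(T(145,280),S(150,283)),'ptr tri',tri(T(269,285),S(180,233)))
print('rest1 top far?',S(215,40),proj('side',onz('top',T(618,167),.068)),proj('side',onz('top',T(489,145),.068)),proj('side',onz('top',T(467,307),.068)))
# sub-pixel white rest tops
t=cv2.imread('pics/top0.png')[160:216,390:490];g=t.min(2)
print(g[15:44,52:84].tolist() and '\n'.join(' '.join('%3d'%v for v in r) for r in g[16:44,54:82]))
E
```

```text
tube bottom (array([0.42699183, 0.3163121 , 0.00575718]), np.float64(0.00020221747910815027)) [0.42681331 0.31606612 0.0065    ]
cap end (array([0.41464587, 0.21465638, 0.0041276 ]), np.float64(0.0008521136041259387)) [0.41467109 0.21386312 0.0083    ]
capmid (array([0.41546981, 0.22896694, 0.00896006]), np.float64(0.002520902757302278))
tongue far-left [ 0.589  -0.2606  0.008 ]
tongue near-left [ 0.5002 -0.247   0.008 ]
house UL [ 0.5691 -0.3778  0.031 ]
house UR [ 0.5523 -0.4961  0.031 ]
rest1 far [ 0.5505 -0.3996  0.068 ]
rest1 near [ 0.4893 -0.3887  0.068 ]
rest2 far [ 0.5428 -0.4474  0.068 ]
rest2 near [ 0.4832 -0.4369  0.068 ]
handle top [ 0.5319 -0.3326  0.078 ]
pointer [ 0.5025 -0.3281  0.024 ]
red [ 0.5063 -0.2812  0.021 ]
red tri (array([ 0.50659904, -0.28302128,  0.01368041]), np.float64(0.001995230074181737)) ptr tri (array([ 0.50475778, -0.33111072,  0.01398648]), np.float64(0.00289507029009736))
rest1 top far? (357.24838758062094, 130.99970001499926) [351.24146026 128.84079112] [345.49540404 135.09005236] [360.79530513 139.67158514]
124 119 129 130 129 126 114 104  94  
[... 2398 characters left out ...]
 221 171  70  71  81 103  92
130 128 120 162 207 174  89  63  65  69  69  78  82  75  73  70  71  71  72 118 189 219 172  71  74  79  80  58
127 127 128 142 142 130 130 126 121 119 111 101  85  83  77  68  75  76  71 141 206 203 141  74  72  86  88  66
129 131 128 142 145 126 125 123 126 127 126 131 131 128 122 122 114 100  84 162 220 203 142  77  81  86 110  94
129 131 131 141 143 129 131 131 128 128 128 128 127 127 129 129 127 128 131 142 185 199 150 100  89 107 122  84
130 131 133 133 131 131 130 131 128 131 131 128 128 128 128 125 131 129 129 132 146 161 142 130 130 141 138 108
124 126 129 126 127 133 131 129 131 133 129 134 133 130 129 132 130 131 128 131 172 183 140 131 127 130 126 127
```

The measurements agree with the sizes given: tube length 103 mm and height 6 mm, housing edge 119.5 mm, rests 48.5 mm apart, and handle 40 mm from the housing. Targets are tube_mid (.422,.2755) with yaw 83.2°, cradle (.5165,-.418) with box yaw 81.9°, and handle (.531,-.332).

```bash
cat >> h.py <<'E'
def go(pos,yaw,rpy=None,p0=None):
    o=robot.get_obs();R=Ro.from_euler('xyz',o['ee_rot'])
    Rt=Ro.from_euler('xyz',[np.pi,0,yaw])
    s=R.inv().apply(np.array(pos)-o['tool_pos']);w=(R.inv()*Rt).as_rotvec()
    print('shift',np.round(s,4),'turn',np.round(w,3),'len',round(float(np.linalg.norm(s)),3),'rows',np.linalg.norm(s)/.0625)
E
python3 -c "
from h import *
go([.422,.2755,.26],1.452)
go([.273,-.229,.26],.75)"
```

```text
shift [ 0.4907 -0.6643 -0.0681] turn [-2.000e-03 -1.000e-03 -1.103e+00] len 0.829 rows 13.258968013271211
shift [ 0.1783 -0.2411 -0.069 ] turn [-0.002 -0.001 -0.401] len 0.308 rows 4.922751825298255
```

>>> {"op": "drive_tool", "data": {
  "series": [
    [0.06, [0.034, -0.046, -0.02], [0, 0, -0.08]],
    [0.06, [0.068, -0.093, -0.04], [0, 0, -0.16]],
    [0.06, [0.103, -0.139, -0.06], [0, 0, -0.24]],
    [0.06, [0.139, -0.188, -0.069], [0, 0, -0.32]],
    [0.06, [0.175, -0.237, -0.069], [0, 0, -0.4]]
  ]
}}

```text
time: 0.72
tool_pos: [0.2718, -0.2328, 0.2612]
ee_rot: [3.14, -0.0, 0.751]
wrist_force: [0.5, 0.4, 0.2]
width: 0.0603
finger_force: 0.0
```

```bash
python3 -c "
from h import *
go([.422,.2755,.22],1.452)"
```

```text
shift [ 0.4565 -0.2693  0.0408] turn [ 0.002  0.    -0.701] len 0.532 rows 8.505383120634727
```

>>> {"op": "drive_tool", "data": {
  "series": [
    [0.06, [0.051, -0.03, 0], [0, 0, -0.1]],
    [0.06, [0.102, -0.06, 0], [0, 0, -0.2]],
    [0.06, [0.153, -0.09, 0], [0, 0, -0.3]],
    [0.06, [0.204, -0.12, 0], [0, 0, -0.4]],
    [0.06, [0.255, -0.15, 0], [0, 0, -0.5]]
  ]
}}

```text
time: 1.35
tool_pos: [0.3561, 0.0511, 0.2604]
ee_rot: [3.141, 0.0, 1.252]
wrist_force: [2.1, 0.0, 0.5]
width: 0.0598
finger_force: 0.0
```

```bash
python3 -c "
from h import *
go([.422,.2755,.10],1.452)"
```

```text
shift [ 0.2338 -0.0078  0.1603] turn [ 0.001  0.    -0.2  ] len 0.284 rows 4.537725078741487
```

>>> {"op": "drive_tool", "data": {
  "series": [
    [0.06, [0.055, -0.002, 0.02], [0, 0, -0.05]],
    [0.06, [0.11, -0.004, 0.04], [0, 0, -0.1]],
    [0.06, [0.16, -0.006, 0.07], [0, 0, -0.15]],
    [0.06, [0.205, -0.007, 0.11], [0, 0, -0.2]],
    [0.06, [0.234, -0.008, 0.15], [0, 0, -0.2]]
  ]
}}

```text
time: 1.98
tool_pos: [0.4224, 0.2755, 0.1087]
ee_rot: [-3.141, 0.0, 1.451]
wrist_force: [0.9, 0.5, -0.1]
width: 0.0603
finger_force: 0.0
```

```bash
python3 - <<'E'
from h import *
go([.422,.2755,.027],1.452)
s=imaging.snapshot('side');t=imaging.snapshot('top')
cv2.imwrite('pics/g1.png',np.hstack([cv2.resize(t[150:270,170:290],(400,400)),cv2.resize(s[200:340,250:390],(400,400))])[:,:,::-1])
E
```

```text
shift [ 0.     -0.0004  0.0817] turn [-0.     0.    -0.001] len 0.082 rows 1.3079008584490572
```

View pics/g1.png

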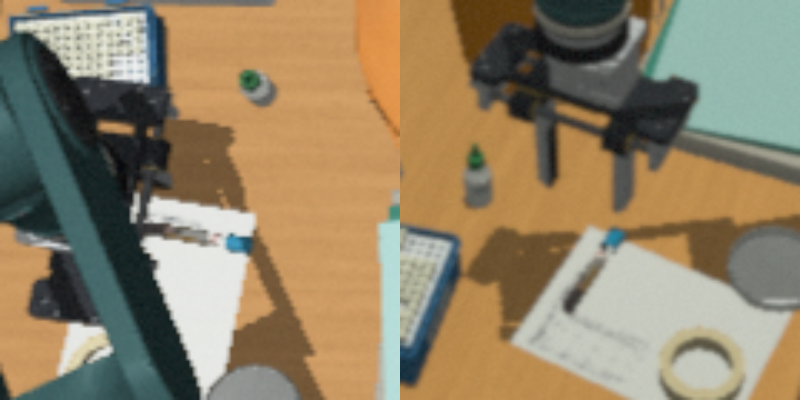

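Side crop: the open fingers at crop x 545 and 622 straddle the tube lying at about (590,270), with nothing in the way. Next I descend and close.

>>> {"op": "drive_tool", "data": {
  "series": [
    [0.06, [0, 0, 0.04], [0, 0, 0]],
    [0.06, [0, 0, 0.07], [0, 0, 0]],
    [0.06, [0, 0, 0.08], [0, 0, 0]],
    [0.06, [0, 0, 0.08], [0, 0, 0]],
    [0.02, [0, 0, 0.08], [0, 0, 0]]
  ]
}}

```text
time: 2.7
tool_pos: [0.4239, 0.274, 0.0326]
ee_rot: [3.139, -0.002, 1.448]
wrist_force: [0.4, -0.5, 0.7]
width: 0.053
finger_force: 0.0
```

>>> {"op": "drive_tool", "data": {
  "series": [
    [0.012, [0, 0, 0], [0, 0, 0]],
    [0.01, [0, 0, 0], [0, 0, 0]],
    [0.008, [0, 0, 0], [0, 0, 0]],
    [0.006, [0, 0, 0], [0, 0, 0]],
    [0.0, [0, 0, 0], [0, 0, 0]]
  ]
}}

```text
time: 3.32
tool_pos: [0.4225, 0.2736, 0.0305]
ee_rot: [-3.141, 0.0, 1.449]
wrist_force: [-0.2, -0.6, 0.5]
width: 0.0032
finger_force: 0.0
```

```bash
python3 - <<'E'
from h import *
print(robot.get_obs()['tool_pos'],robot.get_obs()['width'])
s=imaging.snapshot('side');t=imaging.snapshot('top')
cv2.imwrite('pics/g2.png',np.hstack([cv2.resize(t[190:250,195:255],(400,400)),cv2.resize(s[250:320,285:355],(400,400))])[:,:,::-1])
print('tip',proj('side',[.4225,.2736,.0055]),'mid0',proj('side',[.422,.2755,.0065]))
for im,n,(x0,y0,x1,y1) in((t,'top',(200,195,265,250)),(s,'side',(290,260,355,320))):
    m=cv2.inRange(cv2.cvtColor(im,cv2.COLOR_RGB2HSV)[y0:y1,x0:x1],(95,120,50),(130,255,255))
    k,l,st,ce=cv2.connectedComponentsWithStats(m)
    for i in range(1,k):
        if st[i,4]>2:print(n,st[i,4],ce[i]+[x0,y0],onz(n,ce[i]+[x0,y0],.008))
E
```

```text
[0.42252155 0.27357811 0.03046075] 0.0032257090838466655
tip [316.10470572 295.37977668] mid0 [316.03328385 295.74260383]
top 29 [241.13793103 222.44827586] [0.4168155  0.22943753 0.008     ]
side 23 [324.60869565 282.73913043] [0.41444098 0.22810055 0.008     ]
```

View pics/g2.png

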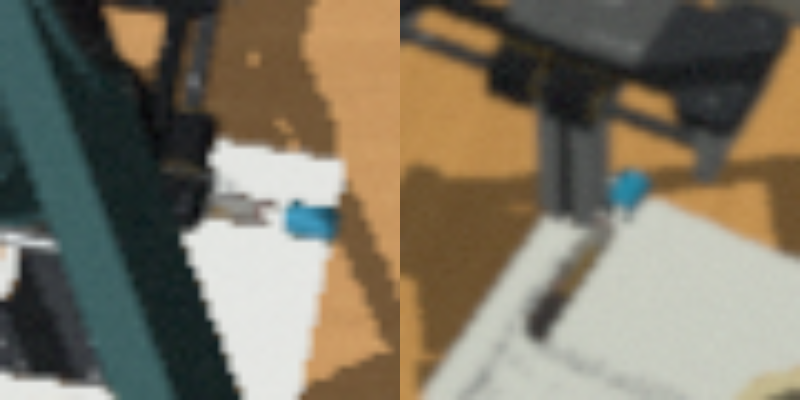

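The tube hasn't moved (cap still at (241,222)), and the closed fingertips appear at side px (315.6,287.6), about 8 px above where I predicted. I'll check whether that is a height error or a lateral one.

```bash
python3 - <<'E'
from h import *
d=np.array([np.sin(1.451),-np.cos(1.451),0])
for tz in(.0837,.0937,.1037): print(tz,[proj('side',np.array([.4224,.2755,tz])+s*.033*d).round(1) for s in(-1,1)],'seen 301.5,264 / 327.7,272.8')
for z in(.0055,.0155,.02,.025,.03): print(z,proj('side',[.4225,.2736,z]).round(1),onz('side',(315.6,287.6),z).round(4))
s=imaging.snapshot('side');g=s.min(2)
print('\n'.join(str(y)+' '+' '.join('%3d'%v for v in g[y,300:332]) for y in range(278,302)))
E
```

```text
0.0837 [array([327.2, 281.1]), array([304. , 272.3])] seen 301.5,264 / 327.7,272.8
0.0937 [array([327.2, 278.5]), array([303.8, 269.7])] seen 301.5,264 / 327.7,272.8
0.1037 [array([327.3, 275.9]), array([303.7, 267.1])] seen 301.5,264 / 327.7,272.8
0.0055 [316.1 295.4] [0.4326 0.2497 0.0055]
0.0155 [316.1 293. ] [0.4297 0.2572 0.0155]
0.02 [316.  291.9] [0.4284 0.2605 0.02  ]
0.025 [316.  290.7] [0.427  0.2643 0.025 ]
0.03 [316.  289.5] [0.4256 0.268  0.03  ]
278  76  78  79  75  77  76  81  81  82  79  82  80  77  60  62  79  82  81  80  77  80  77  80  78  82  83  77  76  77  76  78  74
279  78  77  79  78  75  77  76  72  71  73  76  81  75  63  60  79  81  81  79  80  77  76  76  85  95 105 103  87  70  69  61  56
280  73  73  72  70  68  64  66  56  57  67  76  79  75  67  65  76  83  82  78  75  78  85  97 103  74  74  88 104  80  59  50  49
281  55  55  56  54  54  51  57  48  48  63  79  81  75  67  64  76  82  81  81  82  84 107 117  79  44  46  46  60  83  62  46  49
282  46  48  49  46  49  47  48  48  54  63  79  83  74  63  65  77  84  81  79  77  81  88  79  53  41  35 
[... 1831 characters left out ...]
 193 193 194 195 191 192 193 192 195 194
297  46  54  82 129 168 188 195 192 191 187 185 170 139  97  80  71  64  90 139 177 188 195 191 193 194 193 191 194 195 193 194 193
298  50  69 112 162 185 193 194 193 190 186 174 150 113  87  73  60  70 124 171 189 196 195 194 193 193 194 196 193 194 193 192 192
299  59  89 140 181 194 194 190 193 183 175 151 114  89  77  63  61  95 146 181 191 191 197 193 193 192 193 196 193 192 192 192 193
300  81 128 169 191 192 192 190 182 167 151 132  96  76  68  59  84 137 174 190 193 192 194 195 193 193 195 195 193 193 194 195 193
301 114 160 187 192 191 191 183 169 148 128  97  68  54  57  74 122 173 188 196 192 192 192 194 192 193 194 191 194 194 191 194 194
```

The fingertips project about 30 mm too high while matching laterally, and the jaws closed without touching the tube. I'll open and go down in small steps while watching the force.

>>> {"op": "drive_tool", "data": {
  "series": [
    [0.05, [0, 0, 0], [0, 0, 0]],
    [0.05, [0, 0, 0], [0, 0, 0]],
    [0.05, [0, 0, 0.002], [0, 0, 0]],
    [0.05, [0, 0, 0.005], [0, 0, 0]],
    [0.05, [0, 0, 0.006], [0, 0, 0]]
  ]
}}

```text
time: 4.1
tool_pos: [0.4223, 0.2735, 0.0241]
ee_rot: [-3.141, 0.0, 1.449]
wrist_force: [-0.2, 0.8, -0.3]
width: 0.0471
finger_force: 0.0
```

```bash
python3 - <<'E'
from h import *
o=robot.get_obs();print(o['tool_pos'],o['wrist_force'],o['width'],o['joint_positions'])
s=imaging.snapshot('side');t=imaging.snapshot('top')
cv2.imwrite('pics/g3.png',np.hstack([cv2.resize(t[170:250,185:265],(400,400)),cv2.resize(s[240:320,275:355],(400,400))])[:,:,::-1])
E
```

```text
[0.42230429 0.27347188 0.02411431] [-0.23580456  0.84314658 -0.31087429] 0.047061276989508474 [ 4.61989006e-01  8.09060976e-02  1.71879210e+00 -8.52732554e-05
  1.34264396e+00  5.83984827e-01]
```

View pics/g3.png

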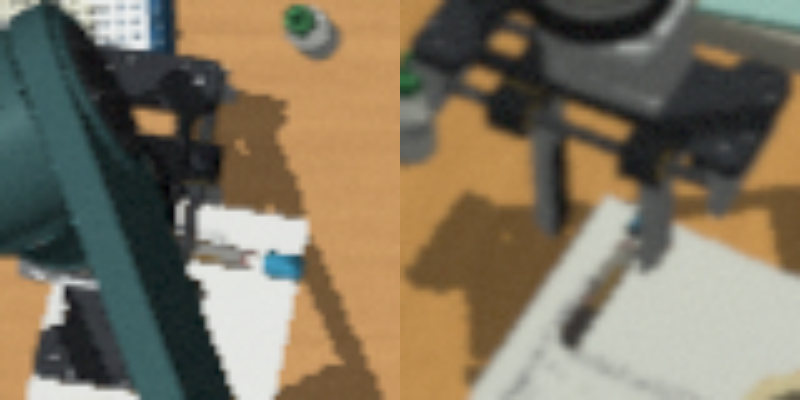

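```bash
python3 - <<'E'
from h import *
for z in(0,.03,.06): print(z,'far finger +/-8mm edges',proj('top',[.4523,.2655,z]).round(1),proj('top',[.4523,.2815,z]).round(1),'if -25mm y',proj('top',[.4523,.2405,z]).round(1))
t=imaging.snapshot('top')
print('\n'.join(str(y)+' '+' '.join('%3d'%v for v in t[y,214:240].min(1)) for y in range(194,226)))
E
```

```text
0 far finger +/-8mm edges [230.6 211.1] [225.4 211. ] if -25mm y [238.7 211.2]
0.03 far finger +/-8mm edges [228.1 209.8] [222.8 209.8] if -25mm y [236.4 209.9]
0.06 far finger +/-8mm edges [225.5 208.4] [220.  208.4] if -25mm y [234.  208.6]
194  98 101  99 102 103  83  44  29  27  28  43  61  56  50  50  61  56  57  59  56  57  57  57  55  59  58
195  98  95  99 101 100  90  64  30  24  37  53  60  56  49  51  58  58  59  57  58  58  57  58  60  58  57
196  76  76  84  93  94  76  39  30  13  36  51  60  58  51  54  58  52  53  58  56  56  56  58  54  57  58
197  20  31  29  38  50  54  35  29  25  39  52  54  55  47  49  54  54  57  55  59  54  55  57  55  54  55
198  26  31  28  29  29  27  35  42  18  30  32  39  42  44  39  49  51  52  76  79  58  54  56  52  53  49
199  22  21  35  28  31  28  21  33  28  22  25  23  30  20  25  31  45  55  73  78  60  50  54  54  49  53
200  20  16  23  27  28  32  27  23  21  33  33  33  28  25  17  36  51  55  50  75  74  51  54  49  55  54
201  32  17  23  19  27  28  28  27  19  43  46  25  31  21   9  36  51  56  56  54  55  53  52  56  
[... 1898 characters left out ...]
 133 130 128 116 101 168 219 217 219 220 226 222 216
220  25  21  19  18  26  21  29  51  48  79 115 133 132 134 137 140 142 141 139 127 114 116 179 224 171  55
221  27  26  17  24  17  25  28  39  51  85  90  57  67  82 104 127 139 137 137 114 173 203 199 185  71  58
222  21  21  23  27  23  24  27  27  80 179 187 111 107 111 118 111 105 108 116 111 170 220 225 182  68  64
223  21  18  24  24  11  23  29  21 165 226 226 226 226 225 225 188 120 127 131 133 129 182 226 181  62  62
224  23  25  24  16  19  25  27  22 155 220 226 223 225 227 226 226 227 226 226 226 225 226 225 191  89  60
225  22  24  30  25  26  23  22  30  37 155 214 221 227 226 226 226 226 225 226 224 225 227 225 225 190 116
```

The top view puts the fingers laterally correct and again above the desk, so the real tip height is about 30 mm more than the pose plus tool length suggests. I'll go down further, guarded by force.

>>> {"op": "drive_tool", "data": {
  "series": [
    [0.05, [0, 0, 0.006], [0, 0, 0]],
    [0.05, [0, 0, 0.012], [0, 0, 0]],
    [0.05, [0, 0, 0.017], [0, 0, 0]],
    [0.05, [0, 0, 0.019], [0, 0, 0]],
    [0.05, [0, 0, 0.019], [0, 0, 0]]
  ]
}}

```text
time: 4.88
tool_pos: [0.4225, 0.2736, 0.0053]
ee_rot: [-3.141, 0.0, 1.449]
wrist_force: [0.3, 0.1, 0.3]
width: 0.0499
finger_force: 0.0
```

>>> {"op": "drive_tool", "data": {
  "series": [
    [0.05, [0, 0, 0.002], [0, 0, 0]],
    [0.05, [0, 0, 0.004], [0, 0, 0]],
    [0.05, [0, 0, 0.005], [0, 0, 0]],
    [0.05, [0, 0, 0.005], [0, 0, 0]],
    [0.05, [0, 0, 0.005], [0, 0, 0]]
  ]
}}

```text
time: 5.5
tool_pos: [0.4226, 0.2736, 0.0006]
ee_rot: [3.142, 0.0, 1.449]
wrist_force: [-0.6, 0.6, 0.0]
width: 0.0497
finger_force: 0.0
```

>>> {"op": "drive_tool", "data": {
  "series": [
    [0.05, [0, 0, 0.001], [0, 0, 0]],
    [0.05, [0, 0, 0.002], [0, 0, 0]],
    [0.05, [0, 0, 0.003], [0, 0, 0]],
    [0.05, [0, 0, 0.003], [0, 0, 0]],
    [0.05, [0, 0, 0.003], [0, 0, 0]]
  ]
}}

```text
time: 6.12
tool_pos: [0.4226, 0.2736, -0.0025]
ee_rot: [-3.142, 0.0, 1.449]
wrist_force: [0.8, -0.4, 0.3]
width: 0.0499
finger_force: 0.0
```

```bash
python3 - <<'E'
from h import *
o=robot.get_obs();print(o['tool_pos'],o['wrist_force'])
s=imaging.snapshot('side')
g=s.min(2)
d=np.array([np.sin(1.449),-np.cos(1.449),0])
for z in(0,.005,.01,.02,.03): print(z,[proj('side',np.array([.4226,.2736,z])+k*.03*d).round(1) for k in(-1,1)])
print('\n'.join(str(y)+' '+' '.join('%3d'%v for v in g[y,298:334]) for y in range(282,306)))
E
```

```text
[ 0.42256148  0.27360115 -0.002487  ] [ 0.80730015 -0.37850236  0.34133381]
0 [array([326.3, 300.7]), array([306.1, 292.7])]
0.005 [array([326.3, 299.5]), array([306. , 291.5])]
0.01 [array([326.3, 298.3]), array([306. , 290.3])]
0.02 [array([326.3, 296. ]), array([305.9, 287.9])]
0.03 [array([326.3, 293.5]), array([305.8, 285.5])]
282  49  51  54  72  81  79  71  44  24  28  35  47  51  48  71 122 170 192 196 191 169 122  88  53  31  27  17  23  33  41  48  55  51  53  55  54
283  47  46  55  71  78  79  69  49  26  25  37  48  45  54  95 146 187 193 195 195 190 176 149  88  34  32  26  26  34  48  59  67  65  62  55  55
284  50  46  56  68  82  84  69  48  30  13  37  43  57  85 138 177 192 195 194 197 196 186 155  87  42  42  46  39  47  60  71  76  90  96  80  68
285  49  45  54  68  81  81  70  51  22  25  37  52  73 120 170 191 196 196 195 194 191 169 120  62  46  61  70  66  69  72  77  91 120 142 122 104
286  42  49  52  67  80  81  73  54  25  34  46  65  96 147 185 197 196 196 195 196 192 168 120  70  52  63  76  80  79  79  81  93 136 175 175 153
287  49  43  49  67  79  8
[... 2085 characters left out ...]
 171 150 128  98  68  60  55  73 125 171 191 196 197 194 197 185 164 156 173 185 193 194 193 195 197 194 195
302  59  93 141 182 192 194 191 189 176 151 127  94  69  55  55  59  95 147 185 193 194 193 193 192 192 189 185 195 196 193 198 196 193 194 195 196
303  85 138 175 190 195 195 191 186 168 147 121  80  57  56  58  89 139 177 189 193 193 195 194 195 197 196 193 193 194 197 194 197 195 194 195 194
304 119 170 191 194 193 193 190 177 154 126  91  61  50  55  69 127 174 192 194 196 196 196 194 196 195 195 196 194 194 195 195 196 196 196 195 194
305 144 183 193 193 196 189 186 179 158 103  65  52  52  57  94 148 185 192 196 195 196 195 195 196 195 197 195 193 194 195 194 193 194 194 194 193
```

The finger bottoms now show at (324,300) and (303,292), so the tips are at about z = 3–5 mm with the tube between them. I'll close now.

>>> {"op": "drive_tool", "data": {
  "series": [
    [0.02, [0, 0, 0], [0, 0, 0]],
    [0.012, [0, 0, 0], [0, 0, 0]],
    [0.006, [0, 0, 0], [0, 0, 0]],
    [0.004, [0, 0, 0], [0, 0, 0]],
    [0.004, [0, 0, 0], [0, 0, 0]]
  ]
}}

```text
time: 6.8
tool_pos: [0.4231, 0.2736, -0.0013]
ee_rot: [3.141, -0.0, 1.449]
wrist_force: [-1.8, -0.7, 9.7]
width: 0.0054
finger_force: 8.0
```

Width 5 mm with an upward force means the jaws are pinching above the tube's middle. I'll open, go lower and retry.

>>> {"op": "drive_tool", "data": {
  "series": [
    [0.03, [0, 0, 0], [0, 0, 0]],
    [0.03, [0, 0, 0], [0, 0, 0]],
    [0.03, [0, 0, 0.003], [0, 0, 0]],
    [0.03, [0, 0, 0.005], [0, 0, 0]],
    [0.03, [0, 0, 0.005], [0, 0, 0]]
  ]
}}

```text
time: 7.42
tool_pos: [0.4222, 0.2734, -0.008]
ee_rot: [-3.141, 0.001, 1.449]
wrist_force: [0.6, -0.1, -0.2]
width: 0.0299
finger_force: 0.0
```

>>> {"op": "drive_tool", "data": {
  "series": [
    [0.03, [0, 0, 0.001], [0, 0, 0]],
    [0.03, [0, 0, 0.002], [0, 0, 0]],
    [0.03, [0, 0, 0.003], [0, 0, 0]],
    [0.03, [0, 0, 0.003], [0, 0, 0]],
    [0.03, [0, 0, 0.003], [0, 0, 0]]
  ]
}}

```text
time: 8.05
tool_pos: [0.4226, 0.2736, -0.0104]
ee_rot: [3.141, 0.0, 1.449]
wrist_force: [-0.8, -0.4, 0.4]
width: 0.03
finger_force: 0.0
```

>>> {"op": "drive_tool", "data": {
  "series": [
    [0.016, [0, 0, 0], [0, 0, 0]],
    [0.01, [0, 0, 0], [0, 0, 0]],
    [0.006, [0, 0, 0], [0, 0, 0]],
    [0.004, [0, 0, 0], [0, 0, 0]],
    [0.004, [0, 0, 0], [0, 0, 0]]
  ]
}}

```text
time: 8.68
tool_pos: [0.4226, 0.2736, -0.0104]
ee_rot: [3.142, 0.0, 1.449]
wrist_force: [-0.0, -0.3, -0.4]
width: 0.0119
finger_force: 29.9
```

The grip now reads 30 N with no vertical force, but the tips hardly pass the axis. I'll regrip 3 mm lower for a secure hold.

>>> {"op": "drive_tool", "data": {
  "series": [
    [0.03, [0, 0, 0], [0, 0, 0]],
    [0.03, [0, 0, 0], [0, 0, 0]],
    [0.03, [0, 0, 0.001], [0, 0, 0]],
    [0.03, [0, 0, 0.002], [0, 0, 0]],
    [0.03, [0, 0, 0.003], [0, 0, 0]]
  ]
}}

```text
time: 9.3
tool_pos: [0.4226, 0.2736, -0.0136]
ee_rot: [-3.142, 0.0, 1.449]
wrist_force: [-0.1, -0.8, -0.3]
width: 0.0302
finger_force: 0.0
```

>>> {"op": "drive_tool", "data": {
  "series": [
    [0.016, [0, 0, 0], [0, 0, 0]],
    [0.01, [0, 0, 0], [0, 0, 0]],
    [0.006, [0, 0, 0], [0, 0, 0]],
    [0.004, [0, 0, 0], [0, 0, 0]],
    [0.004, [0, 0, 0], [0, 0, 0]]
  ]
}}

```text
time: 9.93
tool_pos: [0.4226, 0.2736, -0.0135]
ee_rot: [-3.142, 0.0, 1.449]
wrist_force: [-1.3, 0.3, -0.1]
width: 0.0122
finger_force: 30.0
```

Solid grip. Lifting now.

>>> {"op": "drive_tool", "data": {
  "series": [
    [0.004, [0, 0, -0.02], [0, 0, 0]],
    [0.004, [0, 0, -0.07], [0, 0, 0]],
    [0.004, [0, 0, -0.13], [0, 0, 0]],
    [0.004, [0, 0, -0.19], [0, 0, 0]],
    [0.004, [0, 0, -0.25], [0, 0, 0]]
  ]
}}

```text
time: 10.55
tool_pos: [0.4223, 0.2735, 0.2385]
ee_rot: [3.141, -0.0, 1.449]
wrist_force: [0.3, 0.0, 0.0]
width: 0.0119
finger_force: 30.0
```

```bash
python3 - <<'E'
from h import *
o=robot.get_obs();print(o['tool_pos'],o['width'],o['finger_force'])
s=imaging.snapshot('side');t=imaging.snapshot('top')
C={}
for im,n,(x0,y0,x1,y1) in((t,'top',(200,195,290,260)),(s,'side',(270,150,380,310))):
    m=cv2.inRange(cv2.cvtColor(im,cv2.COLOR_RGB2HSV)[y0:y1,x0:x1],(95,120,50),(130,255,255))
    k,l,st,ce=cv2.connectedComponentsWithStats(m)
    for i in range(1,k):
        if st[i,4]>4:print(n,st[i,4],ce[i]+[x0,y0]);C[n]=ce[i]+[x0,y0]
print('cap',tri(C['top'],C['side']))
cv2.imwrite('pics/g4.png',np.hstack([cv2.resize(t[130:270,150:290],(400,400)),cv2.resize(s[180:320,250:390],(400,400))])[:,:,::-1])
go([.422,.2,.26],1.43); go([.46,-.05,.28],1.43); go([.5165,-.418,.26],1.43)
E
```

```text
[0.42227853 0.2734737  0.23852608] 0.011899655941169176 29.974763989448547
top 56 [216.44642857 209.19642857]
side 5 [346.6 150.8]
side 21 [324.47619048 213.28571429]
cap (array([0.41818122, 0.23061505, 0.26472353]), np.float64(0.008934461400116488))
shift [-0.075   0.0057 -0.0152] turn [ 0.013 -0.009  0.019] len 0.077 rows 1.227634574082925
shift [-0.3183  0.0741 -0.0364] turn [ 0.013 -0.009  0.019] len 0.329 rows 5.261970774913375
shift [-0.6769  0.1747 -0.0182] turn [ 0.013 -0.009  0.019] len 0.699 rows 11.189154654452661
```

View pics/g4.png

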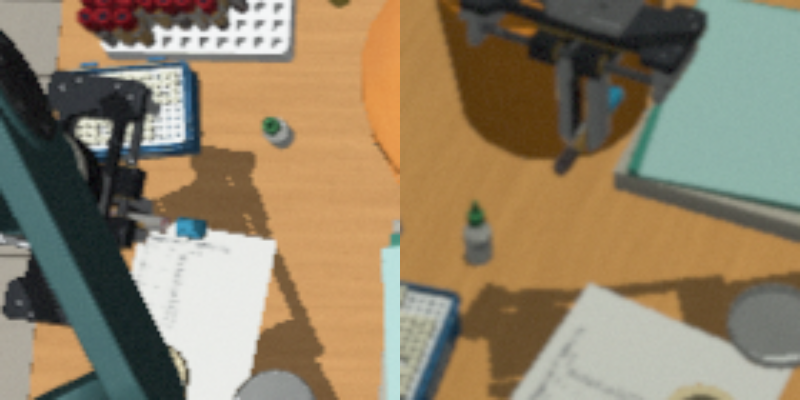

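The tube is held near its middle: the cap is right of the fingers at side crop (612,98) and the bottom end at (567,160), and it looks roughly level. I'll carry it over the bucket.

>>> {"op": "drive_tool", "data": {
  "series": [
    [0.004, [-0.03, 0.007, -0.02], [0, 0, 0]],
    [0.004, [-0.08, 0.02, -0.03], [0, 0, 0]],
    [0.004, [-0.135, 0.035, -0.03], [0, 0, 0]],
    [0.004, [-0.19, 0.049, -0.03], [0, 0, 0]],
    [0.004, [-0.245, 0.063, -0.03], [0, 0, 0]]
  ]
}}

```text
time: 11.28
tool_pos: [0.455, 0.0211, 0.2658]
ee_rot: [-3.141, 0.0, 1.449]
wrist_force: [-0.0, 0.0, -0.4]
width: 0.0124
finger_force: 30.0
```

>>> {"op": "drive_tool", "data": {
  "series": [
    [0.004, [-0.055, 0.014, 0], [0, 0, 0]],
    [0.004, [-0.11, 0.028, 0], [0, 0, 0]],
    [0.004, [-0.165, 0.042, 0], [0, 0, 0]],
    [0.004, [-0.22, 0.056, 0], [0, 0, 0.01]],
    [0.004, [-0.275, 0.07, 0], [0, 0, 0.02]]
  ]
}}

```text
time: 11.9
tool_pos: [0.4911, -0.2605, 0.2656]
ee_rot: [-3.141, -0.001, 1.428]
wrist_force: [1.2, -0.1, -0.3]
width: 0.0121
finger_force: 30.0
```

```bash
python3 - <<'E'
from h import *
o=robot.get_obs();print(o['tool_pos'],o['ee_rot'],o['width'])
go([.517,-.4215,.15],1.43)
E
```

```text
[ 0.49108208 -0.26046061  0.26563727] [-3.14087201e+00 -6.08399750e-04  1.42826323e+00] 0.01205683984884008
shift [-0.1558  0.0486  0.1155] turn [-0.001 -0.001 -0.002] len 0.2 rows 3.199095944025852
```

>>> {"op": "drive_tool", "data": {
  "series": [
    [0.004, [-0.055, 0.017, 0], [0, 0, 0]],
    [0.004, [-0.11, 0.034, 0.01], [0, 0, 0]],
    [0.004, [-0.145, 0.045, 0.05], [0, 0, 0]],
    [0.004, [-0.156, 0.049, 0.1], [0, 0, 0]],
    [0.004, [-0.156, 0.049, 0.14], [0, 0, 0]]
  ]
}}

```text
time: 12.52
tool_pos: [0.5166, -0.4206, 0.1222]
ee_rot: [-3.138, -0.002, 1.427]
wrist_force: [0.2, 0.4, 0.2]
width: 0.0122
finger_force: 30.0
```

```bash
python3 - <<'E'
from h import *
o=robot.get_obs();print(o['tool_pos'],o['ee_rot'],o['width'])
s=imaging.snapshot('side');t=imaging.snapshot('top')
cv2.imwrite('pics/t5.png',t[:,:,::-1]);cv2.imwrite('pics/s5.png',s[:,:,::-1])
cv2.imwrite('pics/g5.png',np.hstack([cv2.resize(t[145:245,395:495],(400,400),interpolation=2),cv2.resize(s[80:180,310:410],(400,400),interpolation=2)])[:,:,::-1])
E
```

```text
[ 0.51657327 -0.42063732  0.12220215] [-3.13824236e+00 -2.24561268e-03  1.42709543e+00] 0.012174513586424842
```

View pics/g5.png

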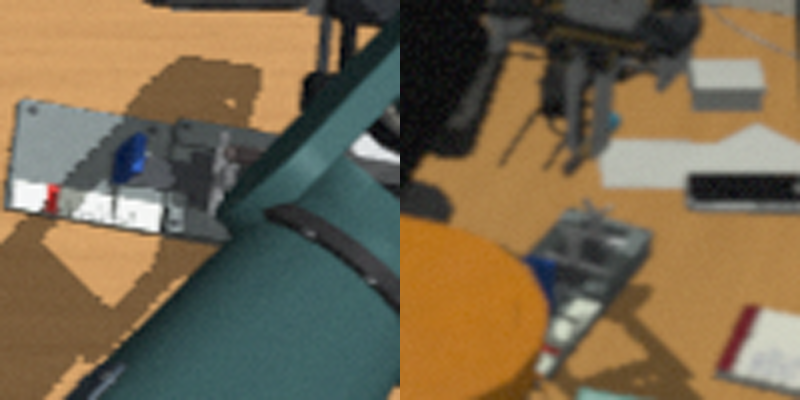

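Side crop: the tube's bottom end is at (570,168), i.e. px (352.5,122), still well above the rests. The top view of the cradle is blocked by the forearm, so I'll compare the side view with the prediction.

```bash
python3 - <<'E'
from h import *
for z in(.1127,.1227,.1327,.1427,.1527): print(z,proj('side',[.5227,-.3775,z]).round(1),'capend',proj('side',[.5084,-.4775,z]).round(1), 'cap mid',proj('side',[.5099,-.467,z]).round(1))
s=cv2.imread('pics/s5.png');m=cv2.inRange(cv2.cvtColor(s,cv2.COLOR_BGR2HSV)[95:140,350:375],(95,90,50),(130,255,255))
k,l,st,ce=cv2.connectedComponentsWithStats(m)
print([(st[i,4],ce[i]+[350,95]) for i in range(1,k)])
print('cradle',proj('side',[.5165,-.418,.064]),'rest tops',[proj('side',p).round(1) for p in([.5505,-.3996,.068],[.4893,-.3887,.068],[.5428,-.4474,.068],[.4832,-.4369,.068])])
g=s.min(2)
print('\n'.join(str(y)+' '+' '.join('%3d'%v for v in g[y,338:372]) for y in range(104,156)))
E
```

```text
0.1127 [351.5 129. ] capend [362.9 116. ] cap mid [361.8 117.3]
0.1227 [351.6 126.6] capend [363.1 113.6] cap mid [361.9 114.9]
0.1327 [351.7 124.2] capend [363.2 111.2] cap mid [362.  112.5]
0.1427 [351.8 121.7] capend [363.4 108.8] cap mid [362.2 110.1]
0.1527 [351.9 119.2] capend [363.5 106.4] cap mid [362.3 107.7]
[(np.int32(2), array([363. , 109.5]))]
cradle [355.7755153  135.08069115] rest tops [array([345.5, 135.1]), array([360.8, 139.7]), array([351.2, 128.8]), array([365.9, 133.1])]
104  67  72  74  73  75  74  64  49  40  32  25  35  27  56  74  70  63  42  42  60  66  73  76  75  77  72  71  72  67  69  71  70  70  72
105  74  75  72  74  74  70  59  44  26  28  29  23  36  50  71  70  56  35  36  50  64  75  76  77  73  71  67  74  70  69  72  72  70  73
106  72  74  75  73  71  66  54  34  25  24  19  14  27  53  71  71  53  32  35  48  67  76  75  75  74  72  71  73  71  69  73  74  76  73
107  73  78  70  76  67  62  38  25  18  22  10  13  32  54  73  69  54  39  47  65  68  73  76  74  78  83  79  72  73  70  73  71  71  74
108  75  74  73  66  60  56  40  45  28  24
[... 5976 characters left out ...]

151  29  25  33  28  33  38  55  55  27  25  44  61  62  62  50  53  54  63  81  92  92  86  84  69  56  50  48  44  50  48  49  52  55  50
152  25  31  26  27  31  35  48  59  44  29  52  62  64  69  68  71  71  70  81  89  91  82  81  66  52  47  52  46  46  48  47  49  43  45
153  32  23  24  30  22  25  36  55  59  35  48  62  63  67  78  86  87  78  65  66  67  68  68  52  47  49  50  44  43  46  48  42  48  44
154  23  22  27  27  25  28  35  51  63  47  46  62  56  58  72  96 115 112  98  84  68  59  57  56  52  44  49  42  49  46  43  45  43  52
155  27  31  28  28  30  29  30  39  59  58  46  55  64  77  99 139 171 169 155 141 121 101  67  51  48  46  47  47  41  47  46  41  48  60
```

The tube appears where predicted. However, the side view of the rests disagrees with my cradle point: the white bars I used look like lower brackets. The V tips are the grey patches at top px about (453.5,184.4)/(453,192.3) and (470,186.2)/(469.7,195). I'll recheck against the side view.

```bash
python3 - <<'E'
from h import *
P=[onz('top',p,.068) for p in((453.6,184.3),(453.,192.3),(470,186.2),(469.7,195))]
for p in P: print(p.round(4),proj('side',p).round(1))
r1,r2=(P[0]+P[1])/2,(P[2]+P[3])/2;print('cradle',(r1+r2)/2,'sep',np.linalg.norm(r1-r2),'dir',np.degrees(np.arctan2(*(r2-r1)[1::-1])),'mouths',np.linalg.norm(P[0]-P[1]),np.linalg.norm(P[2]-P[3]))
u=np.array([-.141,-.99,0]);v=np.array([.99,-.141,0]);c=np.array([.516,-.4296,0])
print('V tip pred side',[proj('side',c+a*u+b*v+[0,0,.068]).round(1) for a in(-25,25) for b in(.0125,-.0125) for a in[a/1000]])
s=cv2.imread('pics/s5.png');cv2.imwrite('pics/g6.png',cv2.resize(s[115:165,335:395],(720,600),interpolation=cv2.INTER_CUBIC))
E
```

```text
[ 0.5319 -0.4062  0.068 ] [350.9 135.1]
[ 0.5077 -0.4033  0.068 ] [357.  136.7]
[ 0.5268 -0.4548  0.068 ] [355.9 128.6]
[ 0.5002 -0.4524  0.068 ] [362.6 130.2]
cradle [ 0.51664454 -0.42915222  0.068     ] sep 0.049297258380057864 dir -97.31085822450437 mouths 0.024327289950538226 0.026620543310884332
V tip pred side [array([350.9, 135. ]), array([359.9, 133.4]), array([356.5, 128.5]), array([359.9, 133.4])]
```

View pics/g6.png

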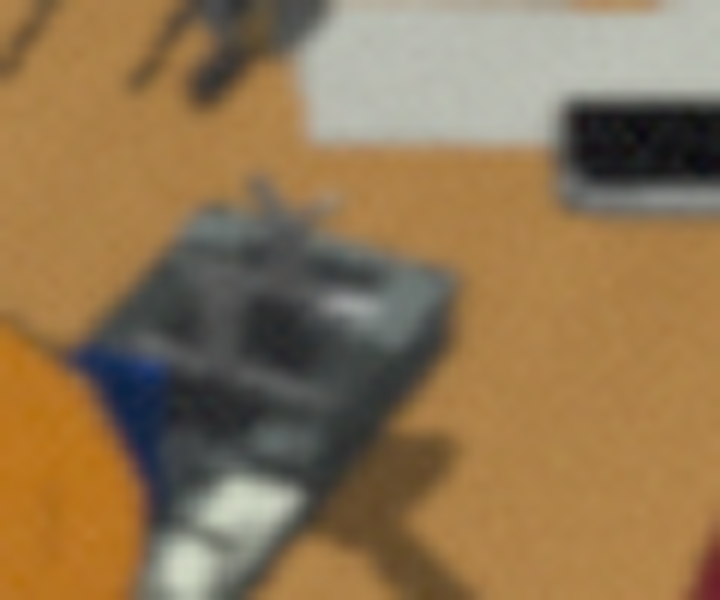

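Side view: rest 2's V tips are at (356.5,130) and (363,132), within 1.5 px of the new prediction, with mouths of 24–27 mm and a 49 mm spacing. So the cradle is at (.5166,-.429). I'll shift 12 mm and descend, guarded by force.

>>> {"op": "drive_tool", "data": {
  "series": [
    [0.004, [-0.012, 0.001, 0], [0, 0, 0]],
    [0.004, [-0.012, 0.001, 0.02], [0, 0, 0]],
    [0.004, [-0.012, 0.001, 0.045], [0, 0, 0]],
    [0.004, [-0.012, 0.001, 0.065], [0, 0, 0]],
    [0.004, [-0.012, 0.001, 0.07], [0, 0, 0]]
  ]
}}

```text
time: 13.25
tool_pos: [0.5164, -0.4314, 0.0548]
ee_rot: [-3.139, -0.001, 1.429]
wrist_force: [0.0, -0.7, -0.0]
width: 0.0118
finger_force: 30.0
```

>>> {"op": "drive_tool", "data": {
  "series": [
    [0.004, [0, 0, 0.001], [0, 0, 0]],
    [0.004, [0, 0, 0.002], [0, 0, 0]],
    [0.004, [0, 0, 0.003], [0, 0, 0]],
    [0.004, [0, 0, 0.003], [0, 0, 0]],
    [0.004, [0, 0, 0.003], [0, 0, 0]]
  ]
}}

```text
time: 13.88
tool_pos: [0.5171, -0.4322, 0.0538]
ee_rot: [3.141, 0.0, 1.429]
wrist_force: [-0.4, -0.3, -0.4]
width: 0.012
finger_force: 30.0
```

>>> {"op": "drive_tool", "data": {
  "series": [
    [0.004, [0, 0, 0.002], [0, 0, 0]],
    [0.004, [0, 0, 0.004], [0, 0, 0]],
    [0.004, [0, 0, 0.006], [0, 0, 0]],
    [0.004, [0, 0, 0.006], [0, 0, 0]],
    [0.004, [0, 0, 0.006], [0, 0, 0]]
  ]
}}

```text
time: 14.5
tool_pos: [0.517, -0.4321, 0.0476]
ee_rot: [3.142, 0.0, 1.429]
wrist_force: [0.3, -0.4, -0.7]
width: 0.0119
finger_force: 30.0
```

>>> {"op": "drive_tool", "data": {
  "series": [
    [0.004, [0, 0, 0.001], [0, 0, 0]],
    [0.004, [0, 0, 0.002], [0, 0, 0]],
    [0.004, [0, 0, 0.002], [0, 0, 0]],
    [0.004, [0, 0, 0.002], [0, 0, 0]]
  ]
}}

```text
time: 15.0
tool_pos: [0.517, -0.4321, 0.0456]
ee_rot: [3.142, 0.0, 1.429]
wrist_force: [0.0, -0.0, -0.3]
width: 0.0121
finger_force: 30.0
```

>>> {"op": "drive_tool", "data": {
  "series": [
    [0.004, [0, 0, 0.001], [0, 0, 0]],
    [0.004, [0, 0, 0.002], [0, 0, 0]],
    [0.004, [0, 0, 0.002], [0, 0, 0]]
  ]
}}

```text
time: 15.38
tool_pos: [0.5169, -0.4321, 0.0437]
ee_rot: [-3.141, 0.0, 1.429]
wrist_force: [-0.5, 0.0, -0.0]
width: 0.0121
finger_force: 30.0
```

>>> {"op": "drive_tool", "data": {
  "series": [
    [0.004, [0, 0, 0.001], [0, 0, 0]],
    [0.004, [0, 0, 0.001], [0, 0, 0]],
    [0.004, [0, 0, 0.001], [0, 0, 0]]
  ]
}}

```text
time: 15.75
tool_pos: [0.517, -0.4322, 0.0434]
ee_rot: [3.141, 0.0, 1.429]
wrist_force: [-2.5, 1.5, 6.1]
width: 0.0116
finger_force: 30.0
```

Contact at z = 0.0434, as predicted: 6 N up. Releasing.

>>> {"op": "drive_tool", "data": {
  "series": [
    [0.014, [0, 0, 0], [0, 0, 0]],
    [0.018, [0, 0, 0], [0, 0, 0]],
    [0.024, [0, 0, 0], [0, 0, 0]],
    [0.03, [0, 0, 0], [0, 0, 0]],
    [0.03, [0, 0, 0], [0, 0, 0]]
  ]
}}

```text
time: 16.38
tool_pos: [0.5171, -0.4321, 0.0424]
ee_rot: [3.142, -0.0, 1.429]
wrist_force: [-0.7, -0.2, -0.2]
width: 0.0299
finger_force: 0.0
```

>>> {"op": "drive_tool", "data": {
  "series": [
    [0.03, [0, 0, -0.01], [0, 0, 0]],
    [0.03, [0, 0, -0.03], [0, 0, 0]],
    [0.03, [0, 0, -0.06], [0, 0, 0]],
    [0.03, [0, 0, -0.1], [0, 0, 0]],
    [0.03, [0, 0, -0.14], [0, 0, 0]]
  ]
}}

```text
time: 17.0
tool_pos: [0.5172, -0.4323, 0.186]
ee_rot: [3.14, 0.002, 1.429]
wrist_force: [-0.1, 1.0, 0.5]
width: 0.0301
finger_force: 0.0
```

```bash
python3 - <<'E'
from h import *
o=robot.get_obs();print(o['tool_pos'],o['width'],o['finger_force'])
s=imaging.snapshot('side');t=imaging.snapshot('top')
cv2.imwrite('pics/s7.png',s[:,:,::-1]);cv2.imwrite('pics/t7.png',t[:,:,::-1])
m=cv2.inRange(cv2.cvtColor(s,cv2.COLOR_RGB2HSV)[110:150,345:385],(90,80,50),(112,255,255))
k,l,st,ce=cv2.connectedComponentsWithStats(m)
print([(st[i],ce[i]+[345,110]) for i in range(1,k)])
u=np.array([-.141,-.99,0])
for dz in(0,):print('pred cap',proj('side',np.array([.5166,-.429,.064])+u*.0505),'bottom',proj('side',np.array([.5166,-.429,.064])-u*.04),'capend',proj('side',np.array([.5166,-.429,.064])+u*.061))
g=s.min(2)
print('\n'.join(str(y)+' '+' '.join('%3d'%v for v in g[y,344:374]) for y in range(118,146)))
E
```

```text
[ 0.51721336 -0.43227411  0.18601712] 0.03011317959937375 0.0
[(array([15, 16,  4,  4, 12], dtype=int32), array([361.75      , 127.41666667])), (array([ 0, 34,  4,  6, 18], dtype=int32), array([346.16666667, 146.77777778]))]
pred cap [362.07843892 127.04842366] bottom [352.06612356 138.86298148] capend [363.19503412 125.73083846]
118  73  73  70  65  57  54  68  71  72  66  72  68  70  74  85 121 161 176 176 180 178 178 175 179 178 175 178 177 179 174
119  76  74  67  61  60  69  71  71  72  68  70  72  71  73  86 118 159 174 175 177 178 177 176 177 177 178 176 178 174 176
120  73  71  60  50  58  67  68  70  71  69  73  74  75  74  82 118 157 172 178 178 177 175 179 176 174 179 178 176 175 176
121  71  66  56  58  66  69  69  71  71  73  71  72  74  74  85 116 154 171 176 178 177 176 175 177 174 175 177 177 175 177
122  70  62  58  66  73  70  71  71  70  67  75  71  75  76  82 112 148 172 175 177 176 178 178 176 176 174 176 177 176 178
123  72  70  66  71  70  69  73  74  68  69  72  73  74  72  77  95 137 168 175 175 176 177 178 176 176 175 176 180 177 176
124  72  70  72  71  69 
[... 2003 characters left out ...]
  70  60  49  52  48  56  65  85 119 145 154 150 133 116 110 108  95  83  67  67
141  69  67  60  67  61  55  51  56  69  73  70  55  45  41  42  43  46  58  79 100 119 126 114 104 100  98  82  70  65  67
142  72  73  70  76  62  56  47  57  70  75  70  57  44  32  42  43  43  41  52  62  74  81  80  79  74  71  68  60  63  67
143  70  73  84  96  86  72  63  64  75  78  71  57  46  45  42  45  40  42  51  59  64  68  67  62  57  53  56  58  55  65
144  44  56  67  83  87  88  84  82  78  77  71  58  48  40  40  43  42  49  58  63  67  65  65  58  55  49  54  55  63  68
145  18  32  33  50  58  67  77  81  79  77  78  74  67  60  54  43  47  56  64  62  62  66  60  56  51  56  54  65  65  74
```

The cap is at side px (361.8,127.4) against a predicted (362.1,127.0), so the tube lies in the rests. I'll back off toward the handle side, turning for the handle, then check from the top with the arm out of the way.

>>> {"op": "drive_tool", "data": {
  "series": [
    [0.03, [0.01, -0.03, -0.02], [0, 0, 0.17]],
    [0.03, [0.04, -0.06, -0.04], [0, 0, 0.34]],
    [0.03, [0.075, -0.085, -0.06], [0, 0, 0.51]],
    [0.03, [0.11, -0.105, -0.06], [0, 0, 0.68]],
    [0.03, [0.137, -0.117, -0.06], [0, 0, 0.85]]
  ]
}}

```text
time: 17.73
tool_pos: [0.4199, -0.2786, 0.2436]
ee_rot: [3.14, -0.001, 0.573]
wrist_force: [-0.1, -0.5, 1.1]
width: 0.0303
finger_force: 0.0
```

```bash
python3 - <<'E'
from h import *
o=robot.get_obs();print(o['tool_pos'],o['ee_rot'])
s=imaging.snapshot('side');t=imaging.snapshot('top')
cv2.imwrite('pics/s8.png',s[:,:,::-1]);cv2.imwrite('pics/t8.png',t[:,:,::-1])
u=np.array([-.141,-.99,0]);c=np.array([.5166,-.429,.064])
print('pred cap top',proj('top',c+u*.0505),'capend',proj('top',c+u*.061),'bottom',proj('top',c-u*.04))
h=cv2.cvtColor(t,cv2.COLOR_RGB2HSV)[165:215,395:495]
m=cv2.inRange(h,(90,90,40),(130,255,255))
k,l,st,ce=cv2.connectedComponentsWithStats(m)
print([(st[i],ce[i]+[395,165],h[l==i].mean(0).round()) for i in range(1,k) if st[i,4]>3])
g=t.min(2)
print('\n'.join(str(y)+' '+' '.join('%3d'%v for v in g[y,440:490]) for y in range(176,206)))
E
```

```text
[ 0.4198693  -0.27856845  0.24360115] [ 3.13984450e+00 -6.84571442e-04  5.73162841e-01]
pred cap top [477.89778455 192.28607205] capend [481.40953036 192.82211858] bottom [447.65930995 187.67035369]
[(array([60,  0, 16, 11, 35], dtype=int32), array([463.54285714, 169.14285714]), array([92., 96., 57.])), (array([ 69,   1,  31,  43, 467], dtype=int32), array([482.94004283, 187.73447537]), array([92., 96., 71.])), (array([64,  8,  4,  4,  6], dtype=int32), array([460.5       , 174.66666667]), array([ 92., 104.,  56.])), (array([28, 13,  9, 13, 81], dtype=int32), array([427.04938272, 184.2962963 ]), array([110., 169., 110.])), (array([55, 21,  2,  3,  4], dtype=int32), array([450.5, 187. ]), array([91., 95., 75.])), (array([45, 26,  7,  9, 13], dtype=int32), array([442.84615385, 195.38461538]), array([ 92., 100.,  65.])), (array([63, 26,  4,  5,  6], dtype=int32), array([459.66666667, 193.33333333]), array([92., 94., 71.])), (array([70, 27,  7,  9, 20], dtype=int32), array([467.35, 195.95]), array([92., 97., 51.])), (array([55, 32,  8,  8, 11], dtype=int32), array([453.45454545, 200.6363
[... 6240 characters left out ...]
  30  22  34  32  37  44  39  43  42  41  34  33  22  23  23  22  31  26  33  25  34  38
203  90  87  89  88  90  89  93  86  88  89  79  43  26  16  18  21  22  23  26  16  22  23  21  22  23  20  27  18  23  27  33  37  37  40  36  41  33  39  38  36  33  23  23  24  26  23  30  33  30  34
204  89  91  87  91  89  90  87  88  91  76  52  33  26  27  26  22  25  24  25  23  25  23  26  26  20  19  18  20  22  25  27  30  33  38  40  42  40  34  37  39  38  35  30  25  23  19  27  33  33  30
205  89  89  90  88  89  89  86  90  78  59  39  30  31  18  16  25  15  30  23  28  15  20  25  23  28  25  25  27  28  18  16  28  28  41  39  41  38  42  43  41  40  38  33  25  26  19  18  30  22  33
```

>>> {"op": "drive_tool", "data": {
  "series": [
    [0.03, [0.025, -0.045, -0.03], [0, 0, 0.15]],
    [0.03, [0.055, -0.1, -0.04], [0, 0, 0.3]],
    [0.03, [0.085, -0.154, -0.04], [0, 0, 0.45]],
    [0.03, [0.115, -0.208, -0.04], [0, 0, 0.6]],
    [0.03, [0.146, -0.263, -0.04], [0, 0, 0.71]]
  ]
}}

```text
time: 18.45
tool_pos: [0.3995, 0.017, 0.2827]
ee_rot: [3.141, -0.001, -0.134]
wrist_force: [0.4, 1.1, -0.1]
width: 0.03
finger_force: 0.0
```

```bash
python3 - <<'E'
from h import *
o=robot.get_obs();print(o['tool_pos'],o['ee_rot'])
t=imaging.snapshot('top');cv2.imwrite('pics/t9.png',t[:,:,::-1])
h=cv2.cvtColor(t,cv2.COLOR_RGB2HSV)[165:215,395:495]
m=cv2.inRange(h,(92,110,50),(130,255,255))
k,l,st,ce=cv2.connectedComponentsWithStats(m)
print([(st[i],ce[i]+[395,165],h[l==i].mean(0).round()) for i in range(1,k) if st[i,4]>3])
for i in range(1,k):
    if st[i,4]>8: print(onz('top',ce[i]+[395,165],.064))
g=t.min(2)
print('\n'.join(str(y)+' '+' '.join('%3d'%v for v in g[y,440:488]) for y in range(180,200)))
E
```

```text
[0.39952727 0.01699429 0.28266358] [ 3.14127596e+00 -1.16255173e-03 -1.34292052e-01]
[(array([28, 13,  9, 13, 73], dtype=int32), array([427.08219178, 184.24657534]), array([110., 179., 106.])), (array([78, 24,  9,  6, 41], dtype=int32), array([477.04878049, 191.75609756]), array([ 99., 156., 147.]))]
[ 0.53179445 -0.32837112  0.064     ]
[ 0.51104698 -0.4765505   0.064     ]
180  92 113 130 128 131 133 134 135 137 138 186 199 151 133 135 135 137 133 132 134 134 132 135 134 134 135 156 161 141 134 136 137 146 149 124 112  97 101  99  99  96  97  97  96  96  96  96  93
181  73  74  74  70  76  91 106 123 128 153 197 198 147 133 138 136 135 135 133 136 138 137 134 134 135 149 206 224 183 137 133 136 135 134 135 127 121 129 117  99  97 101  97  99  97  96  98  98
182 135 135 133 110  98 101  84  59  55 176 226 181 109 130 133 135 133 133 135 135 136 137 139 137 136 145 202 213 164 136 135 136 136 134 134 108  68 104 114 100  98  97  98  99 100  99  97  97
183 138 138 106  62  81  85  86  81  70 171 226 176  84 130 139  94  84  98 119 125 128 137 131 133 135 167 207 193 150 139 135 135 13
[... 2497 characters left out ...]
  78  78  64  63 116 147 119  81  78  83 112 102  60  79  89 114 127  94  95  96  96  97  97  96  96  97  96  96
197 132 129 122 121 111  91  79 180 230 194 114  74  73  74  74  77  77  75  78  77  74  76  72 106 186 228 181  79  78  87 108  98  63 113 135 133 124  96  99  94  95  97  98  97  95  97 100  95
198 134 132 131 137 139 134 125 170 216 182  97  71  68  72  78  82  83  82  74  76  75  78  78 123 198 226 176  76  75  84  83  60  66 114 131 130 121  96  97  95  95  96  96  99  94  95  93  99
199 132 133 132 133 137 133 135 147 152 136 137 132 129 125 116 104  93  86  81  75  79  78  77 147 214 213 149  77  78  89  94  66  82 121 135 131 122  95  97  95  94  95  90  92  90  94  94  95
```

The tube's cap is at top px (477.0,191.8) against an ideal (477.9,192.3), so it is within about 3 mm along the rests. Now the handle at (.531,-.332).

>>> {"op": "drive_tool", "data": {
  "series": [
    [0.04, [0.02, 0.037, 0], [0, 0, 0]],
    [0.04, [0.047, 0.087, 0], [0, 0, 0]],
    [0.04, [0.074, 0.137, 0], [0, 0, 0]],
    [0.04, [0.101, 0.187, 0], [0, 0, 0]],
    [0.04, [0.128, 0.237, 0], [0, 0, 0]]
  ]
}}

```text
time: 19.12
tool_pos: [0.4958, -0.2388, 0.2823]
ee_rot: [3.141, -0.0, -0.129]
wrist_force: [0.1, 0.2, -0.3]
width: 0.0399
finger_force: 0.0
```

>>> {"op": "drive_tool", "data": {
  "series": [
    [0.04, [0.027, 0.05, 0], [0, 0, 0]],
    [0.04, [0.049, 0.091, 0.02], [0, 0, 0.008]],
    [0.04, [0.049, 0.091, 0.07], [0, 0, 0.008]],
    [0.04, [0.049, 0.091, 0.12], [0, 0, 0.008]],
    [0.04, [0.049, 0.091, 0.16], [0, 0, 0.008]]
  ]
}}

```text
time: 19.75
tool_pos: [0.531, -0.3335, 0.1193]
ee_rot: [-3.141, 0.002, -0.137]
wrist_force: [0.5, 0.3, 0.2]
width: 0.04
finger_force: 0.0
```

```bash
python3 - <<'E'
from h import *
o=robot.get_obs();print(o['tool_pos'],o['ee_rot'],o['joint_positions'].round(2))
go([.531,-.332,.021],-.142)
s=imaging.snapshot('side');t=imaging.snapshot('top');cv2.imwrite('pics/t10.png',t[:,:,::-1])
for n,im,(x0,y0,x1,y1) in(('top',t,(395,165,495,215)),('side',s,(325,120,385,180))):
    h=cv2.cvtColor(im,cv2.COLOR_RGB2HSV)[y0:y1,x0:x1]
    for c,m in(('blue',cv2.inRange(h,(100,130,50),(130,255,255))),('red',cv2.inRange(h,(0,130,60),(6,255,255)))):
        k,l,st,ce=cv2.connectedComponentsWithStats(m)
        print(n,c,[(st[i],(ce[i]+[x0,y0]).round(1)) for i in range(1,k) if st[i,4]>3])
E
```

```text
[ 0.53097532 -0.33346367  0.1192534 ] [-3.14070277e+00  2.49773874e-03 -1.37299077e-01] [-0.65  0.28  1.29 -0.    1.57  1.06]
shift [ 0.0001 -0.0014  0.0983] turn [-0.001  0.002  0.005] len 0.098 rows 1.5722287994466484
top blue []
top red [(array([11, 26,  4,  8, 16], dtype=int32), array([407.6, 194.8]))]
side blue [(array([18, 24,  6, 10, 27], dtype=int32), array([345.8, 147.9]))]
side red [(array([21, 46,  3,  2,  4], dtype=int32), array([346.8, 166.8]))]
```

>>> {"op": "drive_tool", "data": {
  "series": [
    [0.04, [0, -0.001, 0.04], [0, 0, 0]],
    [0.04, [0, -0.001, 0.075], [0, 0, 0]],
    [0.04, [0, -0.001, 0.09], [0, 0, 0]],
    [0.04, [0, -0.001, 0.097], [0, 0, 0]],
    [0.04, [0, -0.001, 0.097], [0, 0, 0]]
  ]
}}

```text
time: 20.48
tool_pos: [0.5327, -0.3321, 0.0269]
ee_rot: [3.141, -0.002, -0.139]
wrist_force: [-0.5, 0.2, -0.4]
width: 0.0402
finger_force: 0.0
```

>>> {"op": "drive_tool", "data": {
  "series": [
    [0.025, [0, 0, 0], [0, 0, 0]],
    [0.015, [0, 0, 0], [0, 0, 0]],
    [0.008, [0, 0, 0], [0, 0, 0]],
    [0.003, [0, 0, 0], [0, 0, 0]],
    [0.003, [0, 0, 0], [0, 0, 0]]
  ]
}}

```text
time: 21.1
tool_pos: [0.5322, -0.3311, 0.0261]
ee_rot: [-3.141, -0.001, -0.14]
wrist_force: [-0.4, 1.6, 2.3]
width: 0.0102
finger_force: 30.0
```

The handle is gripped at 10.2 mm. I'll pull along tool -y.

>>> {"op": "drive_tool", "data": {
  "series": [
    [0.003, [0, -0.006, 0], [0, 0, 0]],
    [0.003, [0, -0.014, 0], [0, 0, 0]],
    [0.003, [0, -0.022, 0], [0, 0, 0]],
    [0.003, [0, -0.03, 0], [0, 0, 0]],
    [0.003, [0, -0.036, 0], [0, 0, 0]]
  ]
}}

```text
time: 21.72
tool_pos: [0.5375, -0.2984, 0.0262]
ee_rot: [3.136, -0.003, -0.14]
wrist_force: [1.7, -8.6, 0.1]
width: 0.0099
finger_force: 30.0
```

>>> {"op": "drive_tool", "data": {
  "series": [
    [0.003, [0, -0.005, 0], [0, 0, 0]],
    [0.003, [0, -0.01, 0], [0, 0, 0]],
    [0.003, [0, -0.01, 0], [0, 0, 0]],
    [0.003, [0, -0.01, 0], [0, 0, 0]]
  ]
}}

```text
time: 22.22
tool_pos: [0.5389, -0.2891, 0.0261]
ee_rot: [3.136, -0.003, -0.14]
wrist_force: [0.8, -8.7, -1.8]
width: 0.0096
finger_force: 30.0
```

```bash
python3 - <<'E'
from h import *
o=robot.get_obs();print(o['tool_pos'],o['ee_rot'],o['wrist_force'],o['width'])
s=imaging.snapshot('side');t=imaging.snapshot('top');cv2.imwrite('pics/t11.png',t[:,:,::-1]);cv2.imwrite('pics/s11.png',s[:,:,::-1])
print('moved',np.hypot(*(o['tool_pos'][:2]-[.5322,-.3311])))
for ch in(0,1): print('ch',ch);print('\n'.join(str(y)+' '+' '.join('%3d'%v for v in t[y,396:430,ch]) for y in range(186,200)))
t0=cv2.imread('pics/top0.png')[:,:,::-1]
print('before ch1');print('\n'.join(str(y)+' '+' '.join('%3d'%v for v in t0[y,396:430,1]) for y in range(186,200)))
E
```

```text
[ 0.53894833 -0.28909231  0.02612223] [ 3.13567086e+00 -3.00040763e-03 -1.40253675e-01] [ 0.83048868 -8.74113316 -1.81045471] 0.009581043650872006
moved 0.04254628430174786
ch 0
186  26  42  66  71  69  68  62  67  65  63  68  68  61  31  16   7   8  22  24  22  20  24  35  41  45  44  36  35  15  25  24  26  28  25
187  33  59  76  77  70  72  65  69  65  64  61  56  56  38  16   7  14  27  39  44  47  44  45  48  44  41  37  10  26  19  21  20  19  19
188  53  80  82  79  79  73  72  71  67  61  60  60  62  59  43  34  38  49  52  50  50  44  48  43  47  46  48  40  39  29  33  23  24  26
189  80  92  91  86  81  81  77  73  69  57  51  59  60  61  65  68  72  73  76  71  60  58  52  49  54  50  48  52  46  43  47  46  47  44
190  88  95  93  91  86  83  82  75  56  51  59  59  61  59  64  64  61  67  68  72  76  79  79  74  77  71  60  56  51  51  52  49  47  41
191  88  94  94  92  91  90  80  69  54  54  57  57  56  61  63  62  62  62  64  65  71  74  86  84  72  74  72  73  75  75  74  60  40  45
192  86  92  92  94  96  96  85  52  43  51  55  61  57  58  59  66  65  64  65  6
[... 4273 characters left out ...]

195  97 114 189 235 235 235 235 234 235 199  93  69  72 182 233 203 198 234 235 235 233 234 234 233 232 234 197 106 187 234 234 234 234 228
196  92 124 186 227 226 227 231 234 232 193 101  70  80 175 231 223 213 230 233 232 233 233 235 222 218 234 198 108 186 235 235 235 234 235
197  77  78  75  92 104 139 183 213 194 115  81  70  77 104 191 222 169 192 222 217 230 230 232 225 221 232 191 123 202 234 234 229 230 234
198 139 142 130 118 109  88  75  78  75  68  76  64  69 139 202 211 157 184 216 195 198 197 217 233 219 218 188 145 217 231 234 192 188 234
199 140 138 139 138 139 138 140 142 129 122  98  70  77  80  76  89  92 139 167 168 206 193 191 216 190 220 198 153 196 217 230 202 196 235
```

```bash
python3 - <<'E'
from h import *
a=np.array([.141,.99,0])
for zp in(.021,.024,.027):
    print(zp,[round(float((onz('top',(407.1+d,r),.021)-onz('top',(423.05,r2),zp))@a),4) for d,r,r2 in((0,195.5,195.5),(.5,193.8,195.5),(-.1,196.5,197))])
s=cv2.imread('pics/s11.png')[:,:,::-1];s0=cv2.imread('pics/side0.png')[:,:,::-1]
for n,im in(('now',s),('before',s0)):
    print(n);print('\n'.join(str(y)+' '+' '.join('%3d,%3d'%(v[0],v[1]) for v in im[y,342:364]) for y in range(152,176)))
E
```

```text
0.021 [0.0487, 0.0478, 0.0491]
0.024 [0.0479, 0.047, 0.0484]
0.027 [0.0472, 0.0462, 0.0476]
now
152 188,118 185,117 157,101 106, 73  58, 47  41, 40  44, 46  45, 47  51, 53  57, 59  60, 63  64, 67  64, 66  63, 69  79, 86  91, 98  90, 97  79, 86  84, 92  73, 80  60, 66  50, 53
153 191,120 190,118 179,114 144, 94  84, 62  50, 50  43, 45  46, 45  46, 48  46, 45  51, 54  50, 53  62, 68  63, 65  66, 70  71, 76  71, 74  67, 73  68, 76  60, 65  54, 56  61, 59
154 190,117 188,116 187,119 163,106 106, 74  63, 55  44, 44  43, 48  45, 48  40, 42  54, 55  87, 90 114,116 111,118 101,105  86, 91  70, 76  62, 68  58, 61  58, 62  64, 64  89, 75
155 191,119 192,120 188,118 174,112 136, 93  78, 63  43, 43  40, 43  47, 46  54, 56  88, 91 142,149 181,188 182,189 168,174 152,158 132,136 104,110  72, 72  62, 62  88, 76 133,100
156 190,118 191,120 191,120 184,115 151, 99  86, 63  46, 44  44, 47  48, 50  76, 79 130,135 178,186 204,211 210,216 202,210 198,207 186,192 148,153  92, 94  81, 72 125, 96 162,123
157 188,115 189,117 189,120 182,115 156,101  91, 66  50, 54  58, 59  74, 79 121,126 169,175 200,208 204,
[... 6942 characters left out ...]
 149,136 175,173 154,159 112,115  94, 89 121, 91 155,117 172,129 174,129 175,133 177,134 173,128 172,129 173,128 171,128 174,129 171,129 173,130 175,132 173,128
173 103, 67 113, 78 132,101 145,123 116,109  86, 84 107, 88 143,109 167,125 175,131 176,131 175,129 176,132 173,129 173,129 175,129 170,125 173,129 174,130 173,130 173,129 170,127
174 106, 68 101, 68 113, 79 119, 84 100, 84  96, 81 129, 97 159,117 173,129 178,134 175,129 177,132 175,129 173,127 175,132 172,128 173,129 175,129 176,131 175,130 173,130 172,127
175 100, 65  91, 66 102, 80 122, 91 130, 97 134,100 157,118 170,125 173,129 176,133 177,135 176,131 174,131 173,130 172,127 172,128 173,129 173,129 173,130 175,130 174,131 174,129
```

The top view is blocked now, but the side view shows the pointer just short of the red mark. Both views leave roughly 4–5 mm to go, so I'll pull 4 mm more and recheck.

>>> {"op": "drive_tool", "data": {
  "series": [
    [0.003, [0, -0.002, 0], [0, 0, 0]],
    [0.003, [0, -0.004, 0], [0, 0, 0]],
    [0.003, [0, -0.004, 0], [0, 0, 0]],
    [0.003, [0, -0.004, 0], [0, 0, 0]]
  ]
}}

```text
time: 22.82
tool_pos: [0.5395, -0.2854, 0.0261]
ee_rot: [3.135, -0.003, -0.14]
wrist_force: [2.5, -9.3, -0.2]
width: 0.0099
finger_force: 30.0
```

```bash
python3 - <<'E'
from h import *
o=robot.get_obs();print(o['tool_pos'],o['wrist_force'],'moved',np.hypot(*(o['tool_pos'][:2]-[.5322,-.3311])))
s=np.mean([imaging.snapshot('side').astype(float) for _ in range(3)],0);s0=cv2.imread('pics/side0.png')[:,:,::-1].astype(float);s1=cv2.imread('pics/s11.png')[:,:,::-1].astype(float)
y=np.arange(150,174)
for c in range(346,354):
    red=np.clip(s0[150:174,c,0]-s0[150:174,c,1]-8,0,None);red[:13]=0; red[21:]=0
    dk=lambda a:np.clip(.88-a[150:174,c,0]/s0[150:174,c,0]/1.02,0,None)
    f=lambda w:round(float((w*y).sum()/w.sum()),2) if w.sum()>0 else None
    d0=np.clip(s1[150:174,c,0]/s0[150:174,c,0]/1.02-1.05,0,None); d0[:4]=0;d0[15:]=0
    k=[];
    for a in(s1,s): w=dk(a);w[:10]=0;w[21:]=0;k.append(f(w))
    print(c,'red',f(red),'ptr shut',f(d0),'first',k[0],'now',k[1])
print('pred: per mm', (proj('side',[.5063,-.2812,.021])-proj('side',[.5063-.00141,-.2911,.021]))/10, 'dz per mm',(proj('side',[.5063,-.2812,.031])-proj('side',[.5063,-.2812,.021]))/10)
for yy in range(160,172): print(yy,' '.join('%3d,%3d'%(v[0],v[1]) for v in s[yy,343:354]))
E
```

```text
[ 0.53954572 -0.28541304  0.02611933] [ 2.49983092 -9.28093519 -0.1659296 ] moved 0.04627372445414154
346 red 166.41 ptr shut None first 165.04 now 165.93
347 red 166.97 ptr shut 154.0 first 164.93 now 165.63
348 red 167.3 ptr shut 158.0 first 165.58 now 166.08
349 red 167.57 ptr shut 158.0 first 166.27 now 166.66
350 red 167.88 ptr shut 158.6 first 166.72 now 166.65
351 red 169.78 ptr shut 159.01 first 166.51 now 166.53
352 red 169.38 ptr shut 159.38 first None now None
353 red 168.92 ptr shut 159.62 first None now None
pred: per mm [-0.119893   0.1502852] dz per mm [ 0.00864891 -0.22954326]
160 189,120 188,119 182,115 154,101 105, 89 111,115 159,165 194,201 207,214 206,213 190,197
161 189,119 188,120 180,114 155,104 119,108 150,155 193,200 209,215 209,215 193,200 165,171
162 189,119 184,116 173,111 148,107 137,133 175,182 204,211 211,216 204,211 177,184 142,147
163 187,118 182,114 166,108 134,105 133,132 170,176 202,210 208,214 193,201 157,164 119,123
164 186,117 179,113 156,104 124,104 127,128 153,159 186,193 191,198 173,180 132,137 102,106
165 186,117 174,110 145, 95 112, 94 107,105 115,120 133,138 140,146 129,135 105,110  86, 89
166 181,114 161,100 123, 76  90, 60  81, 66  87, 79 101, 97 105,105  97, 99  84, 86  83, 76
167 167,105 140, 88 112, 69 103, 57  95, 46  96, 52 102, 69  92, 79  79, 79  71, 70  98, 80
168 142, 90 120, 83 119, 97 127,112 121, 97 114, 78 107, 72  87, 76  80, 77 100, 84 135,104
169 120, 77 118, 92 149,142 172,175 155,158 122,118  94, 87  80, 75  99, 84 138,106 165,125
170 110, 75 129,114 168,167 192,198 171,178 124,130  87, 86  91, 77 132,100 163,123 176,131
171 115, 87 152,144 187,191 186,194 152,159 105,108  81, 74 111, 87 149,112 170,128 178,133
```

Combining both views leaves about 2 mm to the mark's middle. One last small pull, then settle.

>>> {"op": "drive_tool", "data": {
  "series": [
    [0.003, [0, -0.001, 0], [0, 0, 0]],
    [0.003, [0, -0.002, 0], [0, 0, 0]],
    [0.003, [0, -0.002, 0], [0, 0, 0]],
    [0.003, [0, -0.002, 0], [0, 0, 0]],
    [0.003, [0, -0.002, 0], [0, 0, 0]]
  ]
}}

```text
time: 23.6
tool_pos: [0.5398, -0.2837, 0.0261]
ee_rot: [3.135, -0.003, -0.141]
wrist_force: [2.0, -10.6, 0.8]
width: 0.01
finger_force: 30.0
```

```bash
python3 - <<'E'
from h import *
o=robot.get_obs();print(o['tool_pos'],o['wrist_force'],'moved',np.hypot(*(o['tool_pos'][:2]-[.5322,-.3311])))
s=np.mean([imaging.snapshot('side').astype(float) for _ in range(6)],0)
for yy in range(162,172): print(yy,' '.join('%3d,%3d'%(v[0],v[1]) for v in s[yy,343:354]))
m=cv2.inRange(cv2.cvtColor(s.astype(np.uint8),cv2.COLOR_RGB2HSV)[115:140,350:375],(92,80,50),(115,255,255))
k,l,st,ce=cv2.connectedComponentsWithStats(m);print('tube cap',[(st[i,4],ce[i]+[350,115]) for i in range(1,k)])
E
```

```text
[ 0.53978936 -0.283674    0.02612341] [  1.95545158 -10.56852976   0.83467618] moved 0.04802940636044426
162 187,118 186,117 173,110 149,110 145,142 182,189 205,213 211,216 203,211 177,183 140,145
163 187,118 182,115 165,108 139,112 153,155 190,197 208,215 209,215 193,200 157,163 120,124
164 186,116 179,113 154,102 127,107 134,135 162,169 188,195 192,198 172,179 135,140 103,106
165 185,116 175,110 145, 98 113, 95 108,108 118,122 135,140 143,148 132,137 107,111  89, 90
166 182,114 162,102 124, 79  89, 64  85, 77  94, 90 106,104 111,112 105,108  88, 89  83, 76
167 167,105 140, 89 112, 70  97, 56  90, 52  95, 59 102, 71  94, 83  84, 84  76, 73  99, 81
168 142, 90 120, 82 119, 97 120,105 109, 84 110, 73 106, 73  87, 77  82, 79  99, 82 136,104
169 119, 76 117, 91 146,139 163,165 138,137 112,107  92, 84  80, 75 102, 84 138,106 166,125
170 110, 75 129,112 168,166 187,193 163,169 113,118  81, 81  94, 80 132,101 165,124 177,132
171 115, 87 151,142 187,191 186,194 149,155  99,103  81, 74 113, 88 153,115 173,130 179,135
tube cap [(np.int32(12), array([361.75      , 127.41666667]))]
```

The pointer's dark line now lies over the red mark, the tube cap hasn't moved, and the handle is held at about 10 N. Handing in.

```bash
python3 -c "
from bench import robot
print(robot.close_job())"
```

```text
the job is handed in; nothing more can be done
None
```

I handed the job in at about 24 s with the tube released in both V rests and the gripper holding the shutter handle, 48 mm out, pointer over the red mark by the side view; the hand-in returned no verdict.

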